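Three coffee cups back onto their own saucers

TASK

The three white coffee cups have been put on the wrong saucers: move them round so that each stands upright in the middle of the saucer of its own size (small on small, medium on medium, large on large), parking one of them on the bare cork trivet on the way. Lift the cups and set them down without letting one drop or tip over, and leave the saucers, the jar, the coffee pot and the sugar tin where they are.

Things in the scene. Friction and masses are not known exactly. Their poses are not given: they have to be found in the camera images.
- cup_small_center (a point): Centre (on the axis, half-way up) of the small white coffee cup, open, 46 mm across the rim, 52 mm high, wall 3.5 mm; upper half a straight cylinder 46 mm across, narrowing below to a foot 32 mm across. z up; a loop handle sticks out along +y to 45 mm from the axis, so x is the clear way to grip across. Loose, about 80 g. Starts on the medium saucer.
- cup_medium_center (a point): Centre (on the axis, half-way up) of the medium white coffee cup, open, 56 mm across the rim, 66 mm high, wall 3.5 mm; upper half a straight cylinder 56 mm across, narrowing below to a foot 39 mm across. z up; a loop handle sticks out along +y to 50 mm from the axis, so x is the clear way to grip across. Loose, about 130 g. Starts on the large saucer.
- cup_large_center (a point): Centre (on the axis, half-way up) of the large white coffee cup, open, 65 mm across the rim, 84 mm high, wall 3.5 mm; upper half a straight cylinder 65 mm across, narrowing below to a foot 46 mm across. z up; a loop handle sticks out along +y to 54 mm from the axis, so x is the clear way to grip across. Loose, about 200 g. Starts on the small saucer.
- saucer_small: The small green melamine saucer, round, 95 mm across, flat in the middle (58 mm across), its flaring rim 12 mm above the counter. Origin: centre of its underside, on the counter; a cup stands on its flat floor, 4 mm above the origin. Loose, stays where it stands; the place of the small cup.
- saucer_medium: The medium green melamine saucer, round, 120 mm across, flat in the middle (58 mm across), its flaring rim 12 mm above the counter. Origin: centre of its underside, on the counter; a cup stands on its flat floor, 4 mm above the origin. Loose, stays where it stands; the place of the medium cup.
- saucer_large: The large green melamine saucer, round, 145 mm across, flat in the middle (58 mm across), its flaring rim 12 mm above the counter. Origin: centre of its underside, on the counter; a cup stands on its flat floor, 4 mm above the origin. Loose, stays where it stands; the place of the large cup.
- trivet: The bare round cork trivet, 140 mm across and 8 mm thick, fixed on the counter, empty at the start: the free spot. Origin: centre of its underside, on the counter; its top is 8 mm above that.
- jar: Empty glass jar with a screw top, 78 mm across, 129 mm high, standing on the counter (bystander, loose). Origin: centre of its underside.
- coffee_pot: Aluminium stove-top coffee pot, 92 mm across the foot, 166 mm high, black handle reaching 85 mm from the axis along its +x (bystander, loose). Origin: centre of its underside.
- sugar_tin: Steel sugar tin with a lid and black knob, 77 mm across, 92 mm high (bystander, loose). Origin: centre of its underside.
Things that resemble listed ones, but are neither listed nor needed, are in the scene too. Leave any yellow look-alike of the part that bears cup_large_center alone.

How it is judged:
By the outcome, as a careful person would: the job done as asked, in the order asked, and still so for the second after the job is handed in, with the robot touching nothing.
It also fails if it takes over 118 s, if anything falls off the work surface, if the arm or the gripper's body presses on something with over 40 N, if the wrist force passes 120 N, or if a joint passes its speed limit or range.

ROBOT

A 6-joint arm with a two-finger parallel gripper is mounted at the origin on the work surface. World frame = base frame: x ahead of the robot, y to its left, z up, the work surface at z = 0. Lengths are in m, angles in rad, forces in N, time in s.
With the tool pointing down it reaches from about 0.15 to 0.775 m from the base axis. Payload 6.1 kg.
Tool frame: the origin (TCP) lies midway between the tips of the shut fingers; the grasp point (between the pads) lies r.grip_depth behind it (r.grip_depth is the distance from the TCP to the grasp point, in m); z points along the fingers, y is the direction in which the jaws open and shut (so a half turn about z gives the same grasp; the last joint's range is limited). The gripper opens to 85 mm and grips with 20 to 120 N. Pads are 22 mm wide; open, the fingers measure 114 mm over their backs; the gripper's body (76 mm by 85 mm) begins 54 mm behind the grasp point. The pads swing forward as they close: fully open they stand 13 mm farther back than shut.
Start: joints at [-1.287, 0.126, -0.04, 1.405, 0, 1.571], TCP at [0.147, -0.504, 0.231] pointing down, gripper open.
Joint ranges: [-2.72, 2.72], [-0.95, 1.95], [-1.27, 1.35], [-1.78, 2.02], [-1.46, 1.47], [-3.14, 3.14]. Speed limits (rad/s): [2.39, 2.39, 3.01, 3.14, 3.14, 3.14].

INTERFACE

Orientations are given as a unit quaternion [x, y, z, w].
In Python, from workcell import r, cams, job gives the robot as it stands.
- The arm moves only by the tool servo_tool, never from a script. Its argument "series" is a list of rows, each a list of 3 entries, a list of its own where there are three numbers: the opening in per cent of the stroke, from 0 (shut) to 100 (fully open), then the shift along the world's x, y, z each as a share of 15 cm, from -1 to 1, then the turn, a rotation vector about the world's x, y, z each as a share of 90 degrees, from -1 to 1. A call has 1 to 12 rows; each row is the pose to reach, as a shift and turn from the pose measured when the call began; what a row does not reach only later rows make up. A row lasts 1/10 s, in which the tool goes at most 50 mm and 8.59 degrees, less where a joint would pass 70% of its speed; a pose out of reach is approached as far as the arm can. A call with a number of a shift or a turn outside -1 to 1 is refused whole. A call with a gripper value outside its range is refused whole. The fingers move at their own pace and stop on an object; "force" is the grip in N (left out, the last holds). Time passes only in rows, so rows that repeat a pose let the fingers close. It gives the time, the measured TCP pose, the force and the opening at its end, in the units of the state.
- r.get_state(): the state, without advancing time (a new reading comes with each control period).
- cams.get_image(name): name is "scene" or "top" or "wrist"; returns a dict with "image" (480x640x3 uint8, blue, green, red), "K" (3x3 intrinsics, pixels), "k1" (the pictures are not rectified: a ray, as slopes to the right and down, at radius r is drawn at 1 + k1 r^2 times it, then the intrinsics apply), "world_to_cam" (4x4, takes a point from world to camera coordinates); the wrist camera has in their place "mount" (4x4, takes a point from camera to tool coordinates, whose origin is the TCP and whose axes are the flange's). Camera axes: x right, y up, looking along -z (the intrinsics and any distortion apply to the point x, -y, -z); pixel columns grow to the right and rows downward; lengths in m; the calibration is good to about 2 mm. A picture is of the moment at which its call begins: read the wrist's pose just before it. There is no depth.
- job.hand_in(): hands the job in, once; it reports no verdict.
The state is a dict: "clock": time; "joint_pos": joint angles; "qd": joint speeds; "tau": joint torques, N m; "tcp_pos": TCP position; "orientation": TCP orientation; "wrist_force": force on the tool from outside, world axes, zero at the start; "ft_torque": the same for the moment, N m; "gripper_width": finger opening in m.
Only numpy, scipy, OpenCV 4.12 (cv2) and the standard library are available. Lean on these libraries where they do the work, as an engineer would, in place of code of your own. Each camera call takes 0.05 s, during which the arm holds its last target. There are 200 camera calls.

## Working session

There is one attempt and no reset: what is moved stays moved. The work goes in short steps, Python scripts to look and compute and a tool call to move; the robot and the scene stay as the last step left them, time stands still between calls to the robot, and variables do not carry over. Pictures are saved under pics/ and viewed, about 12 in all and at most 16, crops included, and the job is handed in when it is done.

Besides the shell and the picture viewer there is one more tool, called after ">>>" in YAML: its name, and indented under it one key for each argument. servo_tool: Moves the arm, as the interface text tells. Shift numbers are shares of 15 cm and turn numbers shares of 90 degrees, none past 1 either way. Its arguments: {"type":"object","properties":{"series":{"type":"array"},"force":{"type":"number"}},"required":["series"]}

```bash
mkdir -p pics; cat > h.py <<'E'
import numpy as np, cv2
from workcell import r, cams, job
def snap(name, fn):
    d=cams.get_image(name); cv2.imwrite('pics/'+fn,d['image'])
    np.savez('pics/'+fn[:-4]+'.npz',**{k:v for k,v in d.items() if k!='image'}); return d
def ray(d,u,v):
    K=d['K'];k1=float(d['k1'])
    p=cv2.undistortPoints(np.array([[[u,v]]],float),K,np.array([k1,0,0,0,0.]))[0,0]
    T=np.linalg.inv(d['world_to_cam']); return T[:3,3],T[:3,:3]@np.array([p[0],-p[1],-1])
def at(d,u,v,z):
    o,w=ray(d,u,v); return o+w*(z-o[2])/w[2]
def proj(d,P):
    c=d['world_to_cam']@np.append(P,1); x,y=c[0]/-c[2],-c[1]/-c[2]; s=1+float(d['k1'])*(x*x+y*y)
    q=d['K']@np.array([x*s,y*s,1]); return q[:2]
E
python3 - <<'E'
from h import *
for n in('top','scene'):
    d=snap(n,n+'1.png'); T=np.linalg.inv(d['world_to_cam']);print(n,T[:3,3],d['k1'],d['K'][0,0])
s=r.get_state();print(s['tcp_pos'],s['orientation'],s['gripper_width'],r.grip_depth,s['clock'])
E
```

```text
top [ 0.4311439  -0.01054399  1.03905878] -0.11426545837274427 547.7905464165069
scene [ 1.07960486 -0.04944995  1.04401266] -0.1856741480195179 596.5523335622396
[ 0.14690144 -0.50363839  0.23060158] [ 9.89948718e-01  1.41425004e-01 -1.03619939e-04 -7.02152742e-04] 0.08529743310824307 0.0187 0.1
```

View pics/top1.png

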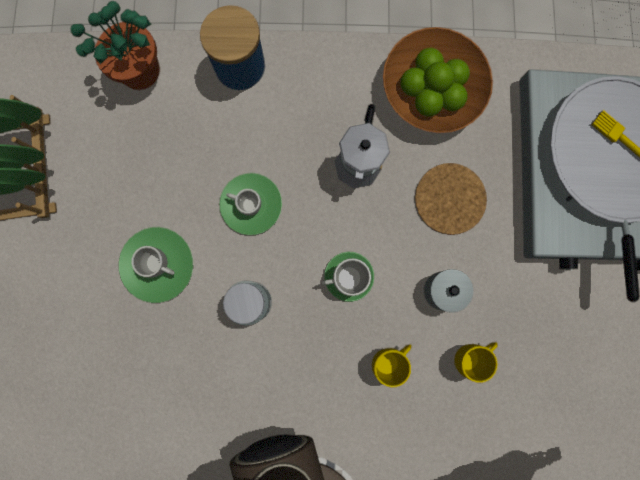

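View pics/scene1.png

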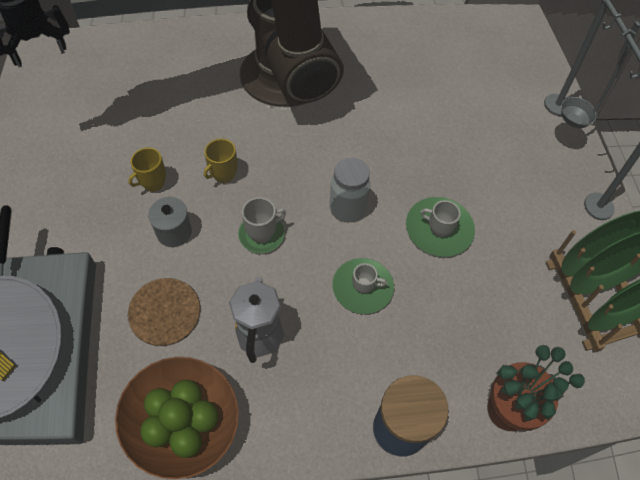

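Top view (up = +x, left = +y) shows three white cups, each on a green saucer:
- The small cup is at (247,202) on the medium saucer at (250,204).
- The medium cup is at (148,262) on the large saucer at (156,265).
- The large cup is at (352,277) on the small saucer at (348,277).

The mugs at (392,367) and (479,362) are the yellow look-alikes, so I'll leave them alone. The trivet is at (451,199), the pot at (363,150), the jar at (244,304) and the tin at (452,291).

```bash
cat > fit.py <<'E'
from h import *
from scipy.optimize import least_squares
def circ(d,c,R,z,n=72):
    a=np.linspace(0,2*np.pi,n,endpoint=False)
    return np.array([proj(d,[c[0]+R*np.cos(t),c[1]+R*np.sin(t),z]) for t in a])
def mask_center(d,m,u,v,R,z,win=60):
    """centre of a disc of radius R at z from mask outline (robust)"""
    m=m.copy().astype(np.uint8); k=np.zeros_like(m); cv2.circle(k,(int(u),int(v)),win,1,-1); m&=k
    cs,_=cv2.findContours(m,cv2.RETR_EXTERNAL,cv2.CHAIN_APPROX_NONE); c=max(cs,key=cv2.contourArea)[:,0,:]
    P=np.array([at(d,*p,z)[:2] for p in c])
    s=least_squares(lambda q:np.hypot(*(P-q[:2]).T)-q[2],[*at(d,u,v,z)[:2],R],loss='soft_l1',f_scale=.001)
    return s.x
E
python3 - <<'E'
from fit import *
for n,S in (('top',dict(ss=(348,277),sm=(250,204),sl=(156,265))),('scene',dict(ss=(262,235),sm=(363,285),sl=(441,226)))):
    d=dict(np.load(f'pics/{n}1.npz')); im=cv2.imread(f'pics/{n}1.png'); h=cv2.cvtColor(im,cv2.COLOR_BGR2HSV)
    g=(h[...,0]>45)&(h[...,0]<85)&(h[...,1]>80)
    for k,R in(('ss',.0475),('sm',.06),('sl',.0725)):
        print(n,k,mask_center(d,g,*S[k],R,.012,50).round(4))
    c=(451,199) if n=='top' else (164,311)
    b=(h[...,0]<25)&(h[...,1]>70)
    print(n,'trivet',mask_center(d,b,*c,.07,.008,48).round(4))
d=dict(np.load('pics/top1.npz')); im=cv2.imread('pics/top1.png')
for k,u,v,z in(('pot',365,145,.16),('jar',244,303,.129),('tin',454,291,.1),('y1',392,367,.08),('y2',479,362,.08),('cs',247,202,.056),('cm',148,262,.07),('cl',352,277,.088)):print(k,at(d,u,v,z)[:2].round(4))
M=[cv2.resize(im[v-40:v+40,u-40:u+40],(390,390),interpolation=cv2.INTER_CUBIC)for u,v in((247,202),(148,262))]
cv2.imwrite('pics/crA.png',np.hstack(M))
cv2.imwrite('pics/crB.png',cv2.resize(im[237:317,312:392],(480,480),interpolation=cv2.INTER_CUBIC))
E
```

```text
top ss [ 0.4595 -0.0812  0.0429]
top sm [0.5924 0.1047 0.0537]
top sl [0.4737 0.283  0.0669]
top trivet [ 0.6124 -0.2743  0.0687]
scene ss [ 0.4689 -0.0993  0.0104]
scene sm [0.5884 0.1209 0.0407]
scene sl [0.4809 0.2902 0.0556]
scene trivet [ 0.6137 -0.2747  0.0686]
pot [ 0.6708 -0.0939]
jar [0.408  0.1005]
tin [ 0.4347 -0.2567]
y1 [ 0.3006 -0.1538]
y2 [ 0.3107 -0.3078]
cs [0.5888 0.1094]
cm [0.4753 0.2824]
cl [ 0.4559 -0.0808]
```

View pics/crA.png

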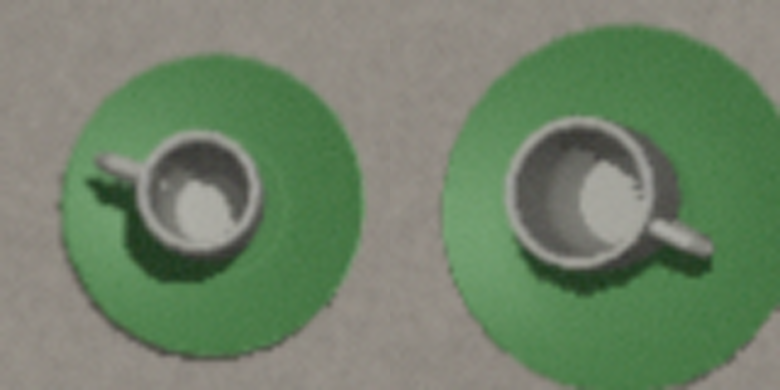

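View pics/crB.png

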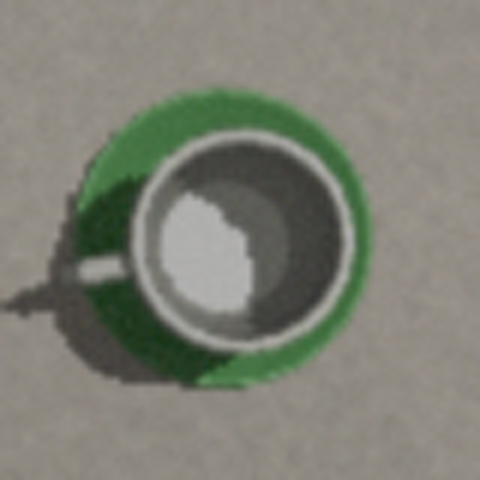

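The crops confirm the sizes. Rim radii read 13.0, 15.5 and 18.7 px for the small, medium and large cup, against 46, 56 and 65 mm rims. Rim centres in the full image are (247.2,201.2), (146.7,261.2) and (352.1,276.8). The handles point left and slightly up (small), right and down (medium), and left (large). Next I'll compute positions and handle angles.

```bash
sed -i 's/c=max(cs,key=cv2.contourArea)\[:,0,:\]/c=cv2.convexHull(np.vstack([q for q in cs if cv2.contourArea(q)>15]))[:,0,:]/' fit.py
python3 - <<'E'
from fit import *
d=dict(np.load('pics/top1.npz')); im=cv2.imread('pics/top1.png'); h=cv2.cvtColor(im,cv2.COLOR_BGR2HSV)
g=(h[...,0]>45)&(h[...,0]<85)&(h[...,1]>70)
for k,R,u,v in(('ss',.0475,348.9,276.2),('sm',.06,250.1,203.8),('sl',.0725,155.7,264.2)):
    print(k,mask_center(d,g,u,v,R,.012,44).round(4),'eye',at(d,u,v,.012)[:2].round(4))
hs=lambda cx,cy,s,x,y:(cx-40+(x+.5)/s-.5,cy-40+(y+.5)/s-.5)
for k,u,v,z,hp,hz,H in(('cs',247.2,201.2,.056,hs(247,202,4.875,98,158),.042,.052),('cm',146.7,261.2,.07,hs(148,262,4.875,320,248),.05,.066),('cl',352.1,276.8,.088,hs(352,277,6,78,270),.06,.084)):
    c=at(d,u,v,z)[:2]; e=at(d,*hp,hz)[:2]-c; print(k,c.round(4),'handle len',np.hypot(*e).round(4),'az',np.degrees(np.arctan2(e[1],e[0])).round(1))
# cross-check with scene: project
s=dict(np.load('pics/scene1.npz'))
for P in((.4559,-.081,.088),(.5888,.109,.056),(.4753,.283,.07),(.6124,-.2743,.008)):print(proj(s,np.array(P)).round(1))
im=cv2.imread('pics/scene1.png');cv2.imwrite('pics/crC.png',cv2.resize(im[180:310,230:490],(780,390),interpolation=cv2.INTER_CUBIC))
E
```

```text
ss [ 0.4592 -0.0805  0.0459] eye [ 0.4593 -0.0806]
sm [0.5929 0.1088 0.0586] eye [0.5925 0.1087]
sl [0.4735 0.2861 0.071 ] eye [0.4741 0.2849]
cs [0.5903 0.1091] handle len 0.0428 az 69.5
cm [0.4767 0.2849] handle len 0.0477 az -112.8
cl [ 0.4563 -0.081 ] handle len 0.0478 az 100.6
[258.3 210.4]
[364.9 272.4]
[444.8 210.8]
[163.6 309.9]
```

View pics/crC.png

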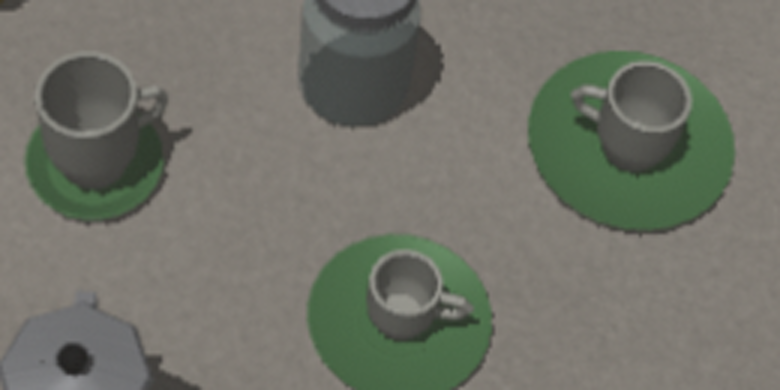

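The scene crop puts the rims within about 1.5 px of the projections, so the two cameras agree to 2–3 mm. I'll add a small averaging correction of +1 mm in x and +0.5 mm in y. Now to the large cup.

>>> servo_tool:
  series:
    - [100,[0.3,0.3,0.05],[0,0,0.1]]
    - [100,[0.6,0.6,0.05],[0,0,0.2]]
    - [100,[0.9,0.9,0.05],[0,0,0.3]]
    - [100,[1,1,0.05],[0,0,0.4]]
    - [100,[1,1,0.05],[0,0,0.45]]
    - [100,[1,1,0.05],[0,0,0.45]]
  force: 30

```text
clock: 0.7
tcp_pos: [0.2981, -0.3521, 0.2379]
orientation: [0.879, 0.477, -0.0, -0.001]
wrist_force: [-0.1, -0.7, -0.4]
gripper_width: 0.0854
```

>>> servo_tool:
  series:
    - [100,[0.3,0.3,0],[0,0,0.1]]
    - [100,[0.6,0.6,0],[0,0,0.2]]
    - [100,[0.9,0.9,0],[0,0,0.3]]
    - [100,[1,1,0],[0,0,0.4]]
    - [100,[1,1,0],[0,0,0.48]]
    - [100,[1,1,0],[0,0,0.48]]
    - [100,[1,1,0],[0,0,0.48]]

```text
clock: 1.4
tcp_pos: [0.4476, -0.2028, 0.2375]
orientation: [0.643, 0.766, -0.001, -0.001]
wrist_force: [0.5, 0.6, 0.4]
gripper_width: 0.0854
```

>>> servo_tool:
  series:
    - [100,[0.02,0.3,0],[0,0,0.007]]
    - [100,[0.06,0.6,-0.1],[0,0,0.007]]
    - [100,[0.063,0.815,-0.3],[0,0,0.007]]
    - [100,[0.063,0.815,-0.58],[0,0,0.007]]
    - [100,[0.063,0.815,-0.58],[0,0,0.007]]
    - [100,[0.063,0.815,-0.58],[0,0,0.007]]

```text
clock: 2.0
tcp_pos: [0.4562, -0.0818, 0.151]
orientation: [0.64, 0.768, -0.001, -0.002]
wrist_force: [0.1, -0.2, 0.9]
gripper_width: 0.0854
```

```bash
python3 - <<'E'
from h import *
s=r.get_state(); print(s['tcp_pos'],s['orientation'],s['joint_pos'])
d=snap('wrist','w1.png'); print(d['mount'].round(3))
E
```

```text
[ 0.45624753 -0.08176667  0.15104657] [ 0.64018515  0.7682178  -0.0014531  -0.00151086] [-1.76677372e-01  2.63054119e-02 -3.23821931e-01  1.22473335e+00
 -1.02848750e-03  1.21280688e+00]
[[-0.001  0.957  0.289  0.073]
 [ 1.     0.001  0.    -0.001]
 [-0.     0.289 -0.957 -0.143]
 [ 0.     0.     0.     1.   ]]
```

View pics/w1.png

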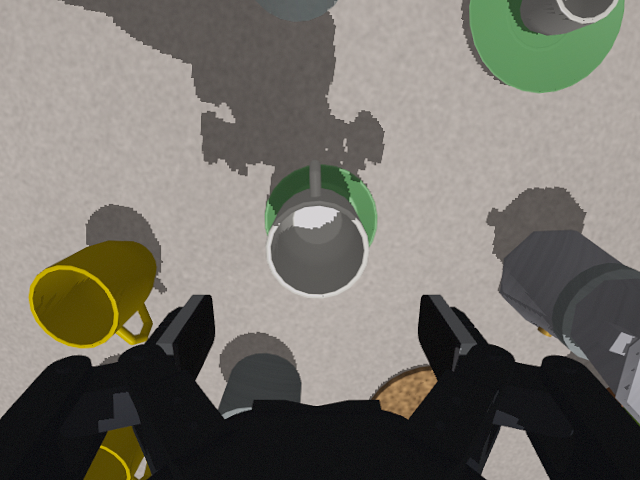

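The wrist view shows the large white cup rim centred at (318,250), midway between the pads at x≈212 and 420, with its handle straight up at x=316, so the jaws are aligned. I'll work out the wrist-camera position as a third estimate.

```bash
cat >> h.py <<'E'
from scipy.spatial.transform import Rotation as Ro
def wcam(d,s):
    T=np.eye(4);T[:3,:3]=Ro.from_quat(s['orientation']).as_matrix();T[:3,3]=s['tcp_pos']
    d['world_to_cam']=np.linalg.inv(T@d['mount']); return d
E
python3 - <<'E'
from h import *
d=wcam(dict(np.load('pics/w1.npz')),r.get_state())
P=np.array([at(d,*p,.088)[:2] for p in((267,251),(369,251),(318,203),(318,298))]);print(P.round(4),P[:2].mean(0),P[2:].mean(0))
E
```

```text
[[ 0.4264 -0.0879]
 [ 0.4894 -0.0763]
 [ 0.4523 -0.052 ]
 [ 0.4638 -0.1142]] [ 0.45785831 -0.08210569] [ 0.45804294 -0.08308957]
```

>>> servo_tool:
  series:
    - [100,[0.006,0.005,-0.2],[0,0,0]]
    - [100,[0.006,0.005,-0.4],[0,0,0]]
    - [100,[0.006,0.005,-0.6],[0,0,0]]
    - [100,[0.006,0.005,-0.72],[0,0,0]]
    - [100,[0.006,0.005,-0.72],[0,0,0]]
    - [60,[0.006,0.005,-0.72],[0,0,0]]
    - [60,[0.006,0.005,-0.72],[0,0,0]]
    - [60,[0.006,0.005,-0.72],[0,0,0]]
    - [60,[0.006,0.005,-0.72],[0,0,0]]
    - [60,[0.006,0.005,-0.72],[0,0,0]]
    - [60,[0.006,0.005,-0.72],[0,0,0]]
    - [60,[0.006,0.005,-0.72],[0,0,0]]

```text
clock: 3.25
tcp_pos: [0.46, -0.082, 0.0467]
orientation: [0.64, 0.768, -0.0, 0.002]
wrist_force: [-1.1, -1.8, 5.9]
gripper_width: 0.0631
```

>>> servo_tool:
  series:
    - [60,[0,0,0],[0,0,0]]
    - [60,[0,0,0],[0,0,0]]
    - [60,[0,0,0],[0,0,0]]

```text
clock: 3.55
tcp_pos: [0.4602, -0.082, 0.047]
orientation: [0.64, 0.768, 0.0, 0.002]
wrist_force: [-0.1, -0.2, -0.9]
gripper_width: 0.0628
```

```bash
python3 - <<'E'
from h import *
s=r.get_state(); print(s['tcp_pos'],s['wrist_force'],s['gripper_width'],s['ft_torque'])
a=snap('wrist','w2.png')['image']; b=snap('scene','s2.png')['image']
cv2.imwrite('pics/c2.png',np.hstack([cv2.resize(a,(400,300)),cv2.resize(b[140:290,180:380],(400,300))]))
E
```

```text
[ 0.46024208 -0.08204602  0.04703548] [-0.07773067 -0.21192418 -0.9031016 ] 0.06281921325998915 [-0.02879949  0.02112453 -0.00988293]
```

View pics/c2.png

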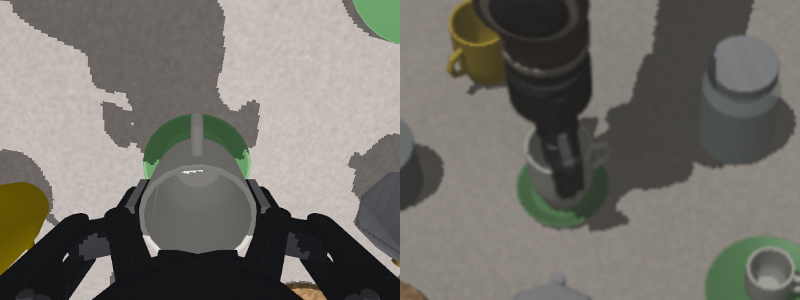

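The large cup is between the pads, at 63 mm opening. Now a straight lift.

>>> servo_tool:
  series:
    - [60,[0,0,0.05],[0,0,0]]
    - [60,[0,0,0.15],[0,0,0]]
    - [60,[0,0,0.25],[0,0,0]]
    - [60,[0,0,0.35],[0,0,0]]
    - [60,[0,0,0.45],[0,0,0]]
    - [60,[0,0,0.55],[0,0,0]]
    - [60,[0,0,0.6],[0,0,0]]
    - [60,[0,0,0.6],[0,0,0]]

```text
clock: 4.45
tcp_pos: [0.4607, -0.0821, 0.1379]
orientation: [0.64, 0.768, 0.0, 0.003]
wrist_force: [-0.8, 0.6, -1.4]
gripper_width: 0.0632
```

```bash
python3 - <<'E'
from h import *
s=r.get_state(); print(s['tcp_pos'],s['orientation'],s['wrist_force'],s['gripper_width'])
a=snap('top','t3.png')['image']; b=snap('scene','s3.png')['image']
cv2.imwrite('pics/c3.png',np.hstack([cv2.resize(a[160:320,100:400],(400,213)),cv2.resize(b[140:290,180:380],(400,300))[:213]]))
import sys; from fit import *
d=dict(np.load('pics/top1.npz'))
for n in('top','scene'):
    d=dict(np.load(f'pics/{n[0]}3.npz'));im=a if n=='top' else b;h=cv2.cvtColor(im,cv2.COLOR_BGR2HSV);g=(h[...,0]>45)&(h[...,0]<85)&(h[...,1]>70)
    for k,R,P in(('ss',.0475,(.46,-.08)),('sm',.06,(.593,.109)),('sl',.0725,(.474,.286))):
        u,v=proj(d,np.array([*P,.012]));print(n,k,mask_center(d,g,u,v,R,.012,44).round(4))
E
```

```text
[ 0.46068918 -0.08210601  0.13792121] [6.40287949e-01 7.68130506e-01 3.80986132e-04 2.59275883e-03] [-0.83675511  0.6045529  -1.41034545] 0.06318724258753886Traceback (most recent call last):
  File "<stdin>", line 10, in <module>
  File "fit.py", line 9, in mask_center
    cs,_=cv2.findContours(m,cv2.RETR_EXTERNAL,cv2.CHAIN_APPROX_NONE); c=cv2.convexHull(np.vstack([q for q in cs if cv2.contourArea(q)>15]))[:,0,:]
                                                                                       ~~~~~~~~~^^^^^^^^^^^^^^^^^^^^^^^^^^^^^^^^^^^^^^^^^^
    return _nx.concatenate(arrs, 0, dtype=dtype, casting=casting)
           ~~~~~~~~~~~~~~~^^^^^^^^^^^^^^^^^^^^^^^^^^^^^^^^^^^^^^^
ValueError: need at least one array to concatenate
```

View pics/c3.png

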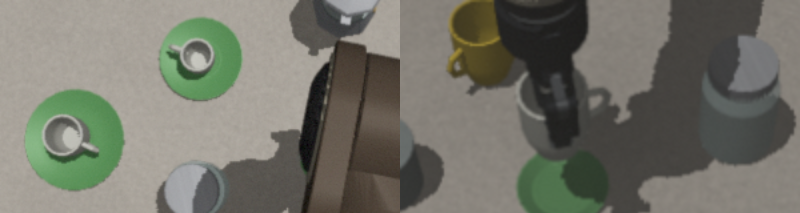

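The cup is lifted cleanly and the small saucer stayed put. Carrying it to the trivet.

>>> servo_tool:
  series:
    - [60,[0.05,-0.06,0.05],[0,0,0]]
    - [60,[0.13,-0.16,0.1],[0,0,0]]
    - [60,[0.25,-0.31,0.1],[0,0,0]]
    - [60,[0.37,-0.46,0.1],[0,0,0]]
    - [60,[0.49,-0.61,0.1],[0,0,0]]
    - [60,[0.61,-0.76,0.1],[0,0,0]]
    - [60,[0.73,-0.91,0.1],[0,0,0]]
    - [60,[0.79,-0.98,0.1],[0,0,0]]
    - [60,[0.8,-1,0.1],[0,0,0]]
    - [60,[0.8,-1,0.1],[0,0,0]]

```text
clock: 5.55
tcp_pos: [0.5793, -0.2319, 0.1501]
orientation: [0.64, 0.768, -0.001, 0.0]
wrist_force: [0.6, 0.1, -2.5]
gripper_width: 0.0631
```

>>> servo_tool:
  series:
    - [60,[0.08,-0.1,0],[0,0,0]]
    - [60,[0.17,-0.21,0],[0,0,0]]
    - [60,[0.225,-0.28,-0.08],[0,0,0]]
    - [60,[0.225,-0.284,-0.2],[0,0,0]]
    - [60,[0.225,-0.284,-0.32],[0,0,0]]
    - [60,[0.225,-0.284,-0.44],[0,0,0]]
    - [60,[0.225,-0.284,-0.54],[0,0,0]]
    - [60,[0.225,-0.284,-0.6],[0,0,0]]
    - [60,[0.225,-0.284,-0.64],[0,0,0]]
    - [60,[0.225,-0.284,-0.64],[0,0,0]]
    - [60,[0.225,-0.284,-0.64],[0,0,0]]

```text
clock: 6.65
tcp_pos: [0.6133, -0.2745, 0.0547]
orientation: [0.64, 0.768, -0.0, 0.001]
wrist_force: [0.0, -0.7, -2.1]
gripper_width: 0.0632
```

>>> servo_tool:
  series:
    - [60,[0,0,-0.008],[0,0,0]]
    - [60,[0,0,-0.014],[0,0,0]]
    - [60,[0,0,-0.019],[0,0,0]]
    - [60,[0,0,-0.023],[0,0,0]]
    - [60,[0,0,-0.023],[0,0,0]]
    - [60,[0,0,-0.023],[0,0,0]]

```text
clock: 7.25
tcp_pos: [0.6133, -0.2745, 0.0512]
orientation: [0.64, 0.768, -0.0, 0.001]
wrist_force: [0.3, -0.3, -2.4]
gripper_width: 0.0633
```

>>> servo_tool:
  series:
    - [60,[0,0,-0.005],[0,0,0]]
    - [60,[0,0,-0.009],[0,0,0]]
    - [60,[0,0,-0.012],[0,0,0]]
    - [60,[0,0,-0.012],[0,0,0]]

```text
clock: 7.65
tcp_pos: [0.6134, -0.2746, 0.0508]
orientation: [0.64, 0.768, -0.0, 0.001]
wrist_force: [-2.9, 1.8, 6.6]
gripper_width: 0.0625
```

Contact at z≈0.051, as predicted. Release and rise.

>>> servo_tool:
  series:
    - [78,[0,0,0],[0,0,0]]
    - [82,[0,0,0],[0,0,0]]
    - [90,[0,0,0],[0,0,0]]
    - [100,[0,0,0],[0,0,0]]
    - [100,[0,0,0],[0,0,0]]
    - [100,[0,0,0.1],[0,0,0]]
    - [100,[0,0,0.3],[0,0,0]]
    - [100,[0,0,0.6],[0,0,0]]
    - [100,[0,0,0.9],[0,0,0]]
    - [100,[0,0,1],[0,0,0]]
    - [100,[0,0,1],[0,0,0]]

```text
clock: 8.75
tcp_pos: [0.6147, -0.2752, 0.2044]
orientation: [0.64, 0.768, 0.0, 0.004]
wrist_force: [0.4, 0.2, 1.1]
gripper_width: 0.0856
```

```bash
python3 - <<'E'
from fit import *
s=r.get_state(); print(s['tcp_pos'])
d=snap('scene','s4.png');b=d['image'];t=snap('top','t4.png')
h=cv2.cvtColor(t['image'],cv2.COLOR_BGR2HSV);g=(h[...,0]>45)&(h[...,0]<85)&(h[...,1]>70)
for k,R,P in(('ss',.0475,(.46,-.08)),('sm',.06,(.593,.109)),('sl',.0725,(.474,.286))):
    for n,D in(('top',t),('scene',d)):
        h=cv2.cvtColor(D['image'],cv2.COLOR_BGR2HSV);g=(h[...,0]>45)&(h[...,0]<85)&(h[...,1]>70)
        try:
            u,v=proj(D,np.array([*P,.012]));print(n,k,mask_center(D,g,u,v,R,.012,44).round(4))
        except Exception as e: print(n,k,'hidden')
cv2.imwrite('pics/c4.png',np.hstack([cv2.resize(b,(480,360)),cv2.resize(t['image'][160:310,300:450],(320,320))[:,:].copy() if 0 else cv2.resize(t['image'][130:310,300:460],(320,360))]))
E
```

```text
[ 0.614739   -0.27523149  0.20436768]
top ss [ 0.4593 -0.0805  0.046 ]
scene ss hidden
top sm [0.5927 0.1087 0.0583]
scene sm [0.5936 0.1085 0.0578]
top sl [0.4735 0.2858 0.0709]
scene sl [0.474  0.2857 0.0703]
```

View pics/c4.png

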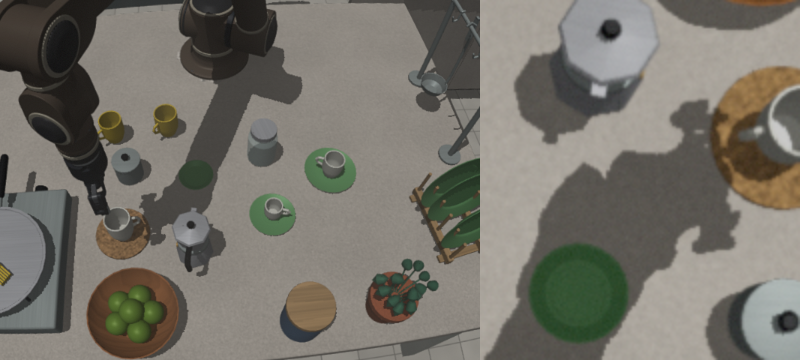

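Large cup is upright on the trivet, and the saucers haven't moved: both cameras agree within 1 mm. Now the small cup.

>>> servo_tool:
  series:
    - [100,[-0.1,0.05,0.15],[0,0,-0.05]]
    - [100,[-0.2,0.3,0.27],[0,0,-0.1]]
    - [100,[-0.27,0.6,0.27],[0,0,-0.15]]
    - [100,[-0.27,0.867,0.27],[0,0,-0.2]]
    - [100,[-0.27,0.867,0.27],[0,0,-0.2]]

```text
clock: 9.35
tcp_pos: [0.5716, -0.1404, 0.2387]
orientation: [0.752, 0.659, -0.001, -0.001]
wrist_force: [-1.5, -0.5, -0.1]
gripper_width: 0.0853
```

>>> servo_tool:
  series:
    - [100,[0,0.3,0],[0,0,-0.05]]
    - [100,[0,0.6,0],[0,0,-0.1]]
    - [100,[0,0.9,0],[0,0,-0.143]]
    - [100,[0,1,0],[0,0,-0.143]]
    - [100,[0,1,0],[0,0,-0.143]]

```text
clock: 9.85
tcp_pos: [0.571, 0.0111, 0.2368]
orientation: [0.82, 0.573, -0.002, -0.002]
wrist_force: [-0.3, -0.2, -0.2]
gripper_width: 0.0854
```

>>> servo_tool:
  series:
    - [100,[0.05,0.3,0],[0,0,0]]
    - [100,[0.137,0.6,-0.15],[0,0,-0.004]]
    - [100,[0.137,0.653,-0.4],[0,0,-0.004]]
    - [100,[0.137,0.653,-0.6],[0,0,-0.004]]
    - [100,[0.137,0.653,-0.645],[0,0,-0.004]]
    - [100,[0.137,0.653,-0.645],[0,0,-0.004]]
    - [100,[0.137,0.653,-0.645],[0,0,-0.004]]

```text
clock: 10.55
tcp_pos: [0.5924, 0.108, 0.1413]
orientation: [0.822, 0.57, -0.002, -0.001]
wrist_force: [0.1, 0.0, -0.6]
gripper_width: 0.0852
```

```bash
python3 - <<'E'
from h import *
s=r.get_state(); print(s['tcp_pos'],s['orientation'])
d=snap('wrist','w5.png'); cv2.imwrite('pics/w5c.png',cv2.resize(d['image'][140:380,160:480],(800,600)))
np.savez('pics/w5s.npz',tcp_pos=s['tcp_pos'],orientation=s['orientation'])
E
```

```text
[0.59237558 0.1080141  0.14130281] [ 0.82193111  0.56958345 -0.00155078 -0.0012384 ]
```

View pics/w5c.png

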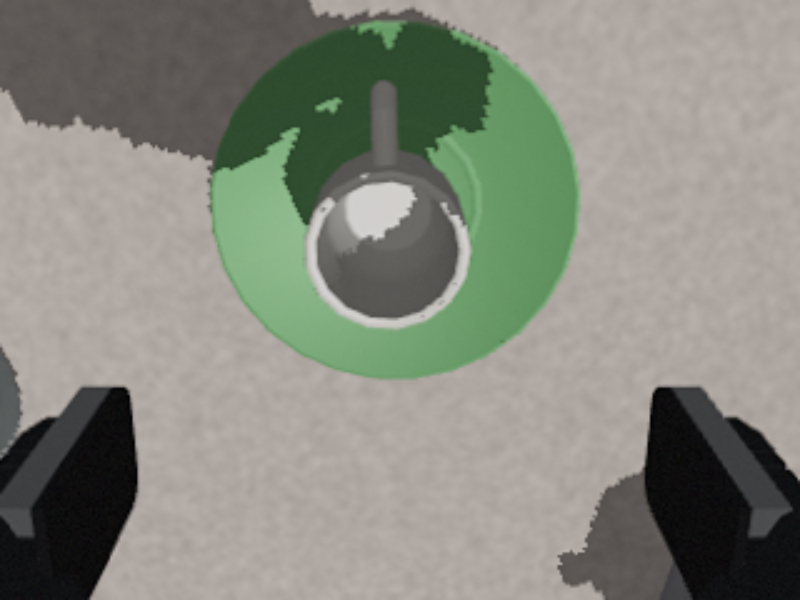

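The wrist crop shows the small cup's rim centred at (387,250) in the crop, with jaws centred at about 391 and the handle straight up. The saucer centre is (395,200).

```bash
python3 - <<'E'
from h import *
s=dict(np.load('pics/w5s.npz'));d=wcam(dict(np.load('pics/w5.npz')),s)
f=lambda x,y:(160+(x+.5)/2.5-.5,140+(y+.5)/2.5-.5)
print(at(d,*f(387.5,249.5),.056),at(d,*f(395,200),.012))
E
```

```text
[0.59092377 0.10897144 0.056     ] [0.59384077 0.11071598 0.012     ]
```

>>> servo_tool:
  series:
    - [100,[-0.009,0.007,-0.2],[0,0,0]]
    - [100,[-0.009,0.007,-0.4],[0,0,0]]
    - [100,[-0.009,0.007,-0.6],[0,0,0]]
    - [100,[-0.009,0.007,-0.75],[0,0,0]]
    - [100,[-0.009,0.007,-0.8],[0,0,0]]
    - [100,[-0.009,0.007,-0.8],[0,0,0]]
    - [100,[-0.009,0.007,-0.8],[0,0,0]]

```text
clock: 11.3
tcp_pos: [0.5926, 0.1093, 0.0238]
orientation: [0.822, 0.57, 0.0, -0.0]
wrist_force: [-0.5, -0.3, -0.0]
gripper_width: 0.0854
```

>>> servo_tool:
  series:
    - [80,[0,0,0],[0,0,0]]
    - [65,[0,0,0],[0,0,0]]
    - [60,[0,0,0],[0,0,0]]
    - [55,[0,0,0],[0,0,0]]
    - [50,[0,0,0],[0,0,0]]
    - [40,[0,0,0],[0,0,0]]
    - [40,[0,0,0],[0,0,0]]
    - [40,[0,0,0],[0,0,0]]
    - [40,[0,0,0],[0,0,0]]
  force: 25

```text
clock: 12.2
tcp_pos: [0.5929, 0.1094, 0.0242]
orientation: [0.822, 0.57, 0.001, -0.0]
wrist_force: [-1.4, -1.1, 5.4]
gripper_width: 0.0446
```

>>> servo_tool:
  series:
    - [40,[0,0,0.05],[0,0,0]]
    - [40,[0,0,0.15],[0,0,0]]
    - [40,[0,0,0.27],[0,0,0]]
    - [40,[0,0,0.39],[0,0,0]]
    - [40,[-0.05,-0.07,0.5],[0,0,0]]
    - [40,[-0.15,-0.21,0.55],[0,0,0]]
    - [40,[-0.27,-0.38,0.55],[0,0,0]]
    - [40,[-0.39,-0.55,0.55],[0,0,0]]
    - [40,[-0.51,-0.72,0.55],[0,0,0]]
    - [40,[-0.61,-0.87,0.55],[0,0,0]]
    - [40,[-0.66,-0.94,0.55],[0,0,0]]
    - [40,[-0.66,-0.94,0.55],[0,0,0]]

```text
clock: 13.4
tcp_pos: [0.4927, -0.0328, 0.107]
orientation: [0.823, 0.569, 0.0, -0.0]
wrist_force: [1.4, 0.5, 0.0]
gripper_width: 0.0445
```

>>> servo_tool:
  series:
    - [40,[-0.07,-0.1,0],[0,0,0]]
    - [40,[-0.15,-0.22,0],[0,0,0]]
    - [40,[-0.22,-0.318,0],[0,0,0]]
    - [40,[-0.22,-0.318,-0.1],[0,0,0]]
    - [40,[-0.22,-0.318,-0.2],[0,0,0]]
    - [40,[-0.22,-0.318,-0.3],[0,0,0]]
    - [40,[-0.22,-0.318,-0.4],[0,0,0]]
    - [40,[-0.22,-0.318,-0.48],[0,0,0]]
    - [40,[-0.22,-0.318,-0.53],[0,0,0]]
    - [40,[-0.22,-0.318,-0.53],[0,0,0]]
    - [40,[-0.22,-0.318,-0.53],[0,0,0]]

```text
clock: 14.5
tcp_pos: [0.46, -0.0804, 0.0278]
orientation: [0.823, 0.569, 0.001, -0.0]
wrist_force: [1.0, 0.4, -0.2]
gripper_width: 0.0446
```

>>> servo_tool:
  series:
    - [40,[0,0,-0.008],[0,0,0]]
    - [40,[0,0,-0.015],[0,0,0]]
    - [40,[0,0,-0.02],[0,0,0]]
    - [40,[0,0,-0.025],[0,0,0]]
    - [40,[0,0,-0.029],[0,0,0]]
    - [40,[0,0,-0.029],[0,0,0]]
    - [40,[0,0,-0.029],[0,0,0]]

```text
clock: 15.2
tcp_pos: [0.4602, -0.0804, 0.0242]
orientation: [0.823, 0.569, 0.001, -0.0]
wrist_force: [-1.6, 0.2, 6.0]
gripper_width: 0.0448
```

Contact with 6 N at the expected height. Release and rise.

>>> servo_tool:
  series:
    - [56,[0,0,0],[0,0,0]]
    - [60,[0,0,0],[0,0,0]]
    - [70,[0,0,0],[0,0,0]]
    - [85,[0,0,0],[0,0,0]]
    - [100,[0,0,0],[0,0,0]]
    - [100,[0,0,0],[0,0,0]]
    - [100,[0,0,0.1],[0,0,0]]
    - [100,[0,0,0.3],[0,0,0]]
    - [100,[0,0,0.6],[0,0,0]]
    - [100,[0,0,0.9],[0,0,0]]
    - [100,[0,0,1],[0,0,0]]
    - [100,[0,0,1],[0,0,0]]

```text
clock: 16.4
tcp_pos: [0.4618, -0.0807, 0.1771]
orientation: [0.823, 0.569, 0.003, 0.002]
wrist_force: [1.2, 0.6, -0.2]
gripper_width: 0.0853
```

```bash
python3 - <<'E'
from h import *
s=r.get_state(); print(s['tcp_pos'],s['orientation'])
np.savez('pics/w6s.npz',tcp_pos=s['tcp_pos'],orientation=s['orientation'])
d=snap('wrist','w6.png'); cv2.imwrite('pics/w6c.png',cv2.resize(d['image'][140:380,160:480],(800,600)))
E
```

```text
[ 0.46179861 -0.08071269  0.17705993] [0.82256648 0.56865945 0.00275956 0.00178951]
```

View pics/w6c.png

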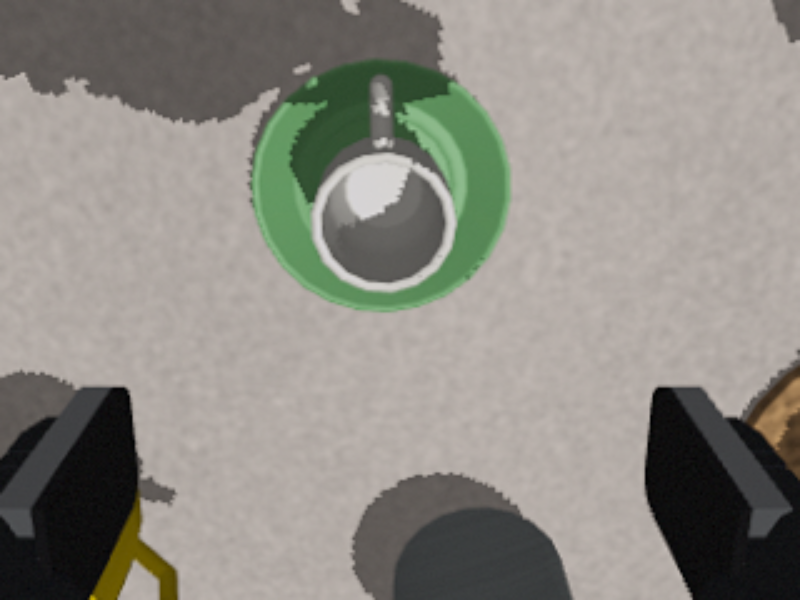

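The small cup stands upright, rim centre at (385,223) in the crop and saucer centre at (382,185). I'll compute the offset, then fetch the medium cup, raised so as to clear the jar.

```bash
python3 - <<'E'
from h import *
s=dict(np.load('pics/w6s.npz'));d=wcam(dict(np.load('pics/w6.npz')),s)
f=lambda x,y:(160+(x+.5)/2.5-.5,140+(y+.5)/2.5-.5)
print(at(d,*f(385,223),.056),at(d,*f(382,185.5),.012))
E
```

```text
[ 0.45973861 -0.08188611  0.056     ] [ 0.45934923 -0.0799325   0.012     ]
```

>>> servo_tool:
  series:
    - [100,[0.1,0.1,0.2],[0,0,-0.01]]
    - [100,[0.25,0.3,0.3],[0,0,-0.023]]
    - [100,[0.4,0.6,0.3],[0,0,-0.023]]
    - [100,[0.45,0.85,0.3],[0,0,-0.023]]
    - [100,[0.45,1,0.3],[0,0,-0.023]]
    - [100,[0.45,1,0.3],[0,0,-0.023]]

```text
clock: 17.05
tcp_pos: [0.5277, 0.0718, 0.2174]
orientation: [0.832, 0.555, 0.0, -0.0]
wrist_force: [0.7, -0.4, -0.3]
gripper_width: 0.0851
```

>>> servo_tool:
  series:
    - [100,[-0.05,0.3,0],[0,0,0]]
    - [100,[-0.15,0.6,0],[0,0,0]]
    - [100,[-0.25,0.9,0],[0,0,0]]
    - [100,[-0.35,1,0],[0,0,0]]
    - [100,[-0.35,1,0],[0,0,0]]

```text
clock: 17.55
tcp_pos: [0.4733, 0.2227, 0.216]
orientation: [0.831, 0.557, -0.001, -0.001]
wrist_force: [0.1, -0.3, -0.0]
gripper_width: 0.0856
```

>>> servo_tool:
  series:
    - [100,[0.028,0.2,0],[0,0,0]]
    - [100,[0.028,0.4,-0.1],[0,0,0]]
    - [100,[0.028,0.415,-0.3],[0,0,0]]
    - [100,[0.028,0.415,-0.44],[0,0,0]]
    - [100,[0.028,0.415,-0.44],[0,0,0]]
    - [100,[0.028,0.415,-0.44],[0,0,0]]
    - [100,[0.028,0.415,-0.44],[0,0,0]]

```text
clock: 18.25
tcp_pos: [0.4785, 0.2843, 0.1512]
orientation: [0.831, 0.556, -0.001, -0.0]
wrist_force: [0.2, -0.6, 0.0]
gripper_width: 0.0854
```

```bash
python3 - <<'E'
from h import *
s=r.get_state(); print(s['tcp_pos'],s['orientation'])
d=snap('wrist','w7.png'); cv2.imwrite('pics/w7c.png',cv2.resize(d['image'][140:380,160:480],(800,600)))
np.savez('pics/w7s.npz',tcp_pos=s['tcp_pos'],orientation=s['orientation'])
E
```

```text
[0.47847978 0.28434624 0.15116757] [ 8.31103875e-01  5.56116775e-01 -5.48486388e-04 -4.24132268e-04]
```

View pics/w7c.png

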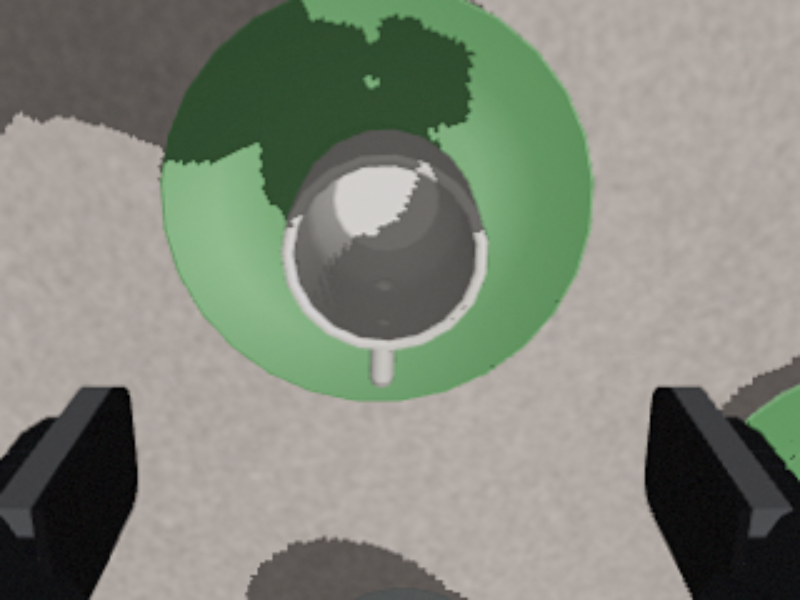

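The medium cup's rim is centred at (385,253) in the crop, midway between the pads, with its handle straight down. Descend and grip.

>>> servo_tool:
  series:
    - [100,[-0.007,0.004,-0.2],[0,0,0]]
    - [100,[-0.007,0.004,-0.4],[0,0,0]]
    - [100,[-0.007,0.004,-0.6],[0,0,0]]
    - [100,[-0.007,0.004,-0.75],[0,0,0]]
    - [100,[-0.007,0.004,-0.79],[0,0,0]]
    - [100,[-0.007,0.004,-0.79],[0,0,0]]
    - [100,[-0.007,0.004,-0.79],[0,0,0]]

```text
clock: 19.0
tcp_pos: [0.4785, 0.2857, 0.0346]
orientation: [0.831, 0.556, 0.001, -0.0]
wrist_force: [-1.3, -0.5, -0.0]
gripper_width: 0.0855
```

>>> servo_tool:
  series:
    - [80,[0,0,0],[0,0,0]]
    - [72,[0,0,0],[0,0,0]]
    - [68,[0,0,0],[0,0,0]]
    - [64,[0,0,0],[0,0,0]]
    - [50,[0,0,0],[0,0,0]]
    - [50,[0,0,0],[0,0,0]]
    - [50,[0,0,0],[0,0,0]]
    - [50,[0,0,0],[0,0,0]]
  force: 28

```text
clock: 19.8
tcp_pos: [0.4788, 0.2859, 0.0352]
orientation: [0.831, 0.556, 0.001, -0.0]
wrist_force: [-0.6, 0.0, 5.4]
gripper_width: 0.0542
```

```bash
python3 - <<'E'
from h import *
s=dict(np.load('pics/w7s.npz'));d=wcam(dict(np.load('pics/w7.npz')),s)
f=lambda x,y:(160+(x+.5)/2.5-.5,140+(y+.5)/2.5-.5)
print(at(d,*f(385.5,253),.07))
E
```

```text
[0.47693959 0.28580457 0.07      ]
```

>>> servo_tool:
  series:
    - [50,[0,0,0.05],[0,0,0]]
    - [50,[0,0,0.15],[0,0,0]]
    - [50,[0,0,0.27],[0,0,0]]
    - [50,[0,0,0.39],[0,0,0]]
    - [50,[0.03,-0.05,0.5],[0,0,0]]
    - [50,[0.1,-0.16,0.53],[0,0,0]]
    - [50,[0.2,-0.31,0.53],[0,0,0]]
    - [50,[0.31,-0.48,0.53],[0,0,0]]
    - [50,[0.42,-0.65,0.53],[0,0,0]]
    - [50,[0.53,-0.82,0.53],[0,0,0]]
    - [50,[0.6,-0.93,0.53],[0,0,0]]
    - [50,[0.6,-0.93,0.53],[0,0,0]]

```text
clock: 21.0
tcp_pos: [0.5697, 0.1443, 0.1143]
orientation: [0.832, 0.555, 0.001, -0.0]
wrist_force: [-1.2, 0.8, -1.3]
gripper_width: 0.0537
```

>>> servo_tool:
  series:
    - [50,[0.05,-0.08,0],[0,0,0]]
    - [50,[0.11,-0.17,0],[0,0,0]]
    - [50,[0.157,-0.237,0],[0,0,0]]
    - [50,[0.157,-0.237,-0.1],[0,0,0]]
    - [50,[0.157,-0.237,-0.2],[0,0,0]]
    - [50,[0.157,-0.237,-0.3],[0,0,0]]
    - [50,[0.157,-0.237,-0.4],[0,0,0]]
    - [50,[0.157,-0.237,-0.47],[0,0,0]]
    - [50,[0.157,-0.237,-0.505],[0,0,0]]
    - [50,[0.157,-0.237,-0.505],[0,0,0]]
    - [50,[0.157,-0.237,-0.505],[0,0,0]]

```text
clock: 22.1
tcp_pos: [0.5936, 0.1087, 0.0391]
orientation: [0.832, 0.555, 0.001, -0.0]
wrist_force: [-0.5, 0.3, -1.0]
gripper_width: 0.0542
```

>>> servo_tool:
  series:
    - [50,[0,0,-0.008],[0,0,0]]
    - [50,[0,0,-0.015],[0,0,0]]
    - [50,[0,0,-0.02],[0,0,0]]
    - [50,[0,0,-0.024],[0,0,0]]
    - [50,[0,0,-0.024],[0,0,0]]
    - [50,[0,0,-0.024],[0,0,0]]

```text
clock: 22.7
tcp_pos: [0.5936, 0.1088, 0.0355]
orientation: [0.832, 0.555, 0.001, -0.0]
wrist_force: [-0.1, -0.1, -0.4]
gripper_width: 0.054
```

>>> servo_tool:
  series:
    - [50,[0,0,-0.004],[0,0,0]]
    - [50,[0,0,-0.007],[0,0,0]]
    - [50,[0,0,-0.007],[0,0,0]]

```text
clock: 23.0
tcp_pos: [0.5937, 0.1088, 0.0352]
orientation: [0.832, 0.555, 0.002, 0.0]
wrist_force: [-2.1, -0.6, 5.3]
gripper_width: 0.054
```

>>> servo_tool:
  series:
    - [66,[0,0,0],[0,0,0]]
    - [72,[0,0,0],[0,0,0]]
    - [85,[0,0,0],[0,0,0]]
    - [100,[0,0,0],[0,0,0]]
    - [100,[0,0,0],[0,0,0]]
    - [100,[0,0,0.1],[0,0,0]]
    - [100,[0,0,0.3],[0,0,0]]
    - [100,[0,0,0.6],[0,0,0]]
    - [100,[0,0,0.9],[0,0,0]]
    - [100,[0,0,1],[0,0,0]]
    - [100,[0,0,1],[0,0,0]]

```text
clock: 24.1
tcp_pos: [0.5953, 0.1091, 0.1885]
orientation: [0.832, 0.555, 0.004, 0.001]
wrist_force: [0.0, -0.4, 0.4]
gripper_width: 0.0853
```

>>> servo_tool:
  series:
    - [100,[-0.1,-0.05,0.2],[0,0,0.05]]
    - [100,[-0.2,-0.3,0.35],[0,0,0.1]]
    - [100,[-0.25,-0.6,0.35],[0,0,0.15]]
    - [100,[-0.25,-0.85,0.35],[0,0,0.2]]
    - [100,[-0.25,-0.9,0.35],[0,0,0.2]]
    - [100,[-0.25,-0.9,0.35],[0,0,0.2]]

```text
clock: 24.7
tcp_pos: [0.5573, -0.027, 0.2393]
orientation: [0.736, 0.677, 0.004, -0.0]
wrist_force: [-0.8, 0.2, -0.0]
gripper_width: 0.0852
```

>>> servo_tool:
  series:
    - [100,[0,-0.3,0],[0,0,0.05]]
    - [100,[0,-0.6,0],[0,0,0.1]]
    - [100,[0,-0.9,0],[0,0,0.165]]
    - [100,[0,-1,0],[0,0,0.165]]
    - [100,[0,-1,0],[0,0,0.165]]

```text
clock: 25.2
tcp_pos: [0.5573, -0.1775, 0.2379]
orientation: [0.644, 0.765, 0.003, -0.002]
wrist_force: [-0.1, 0.5, 0.0]
gripper_width: 0.0855
```

```bash
python3 - <<'E'
from h import *
s=r.get_state(); print(s['tcp_pos'],s['orientation'])
t=snap('top','t8.png')['image']; 
cv2.imwrite('pics/c8.png',cv2.resize(t[155:315,100:400],(800,427),interpolation=cv2.INTER_CUBIC))
E
```

```text
[ 0.55730793 -0.17753736  0.23791303] [ 0.64367818  0.76528675  0.00332447 -0.00187838]
```

View pics/c8.png

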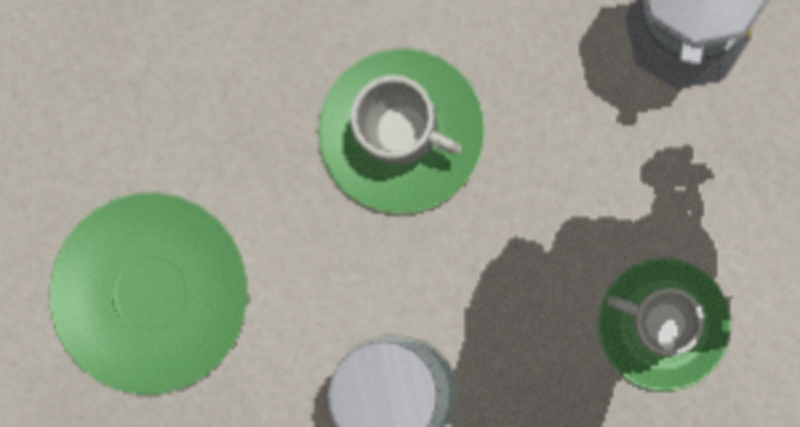

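Both placed cups sit within about 1 mm of their predicted rim positions: medium rim at (393,118) on saucer (402,131), small rim at (670,322) on saucer (664,324), after allowing for parallax. The large saucer is empty at (149,294). Now the large cup.

>>> servo_tool:
  series:
    - [100,[0.1,-0.2,0],[0,0,0]]
    - [100,[0.25,-0.45,0],[0,0,0.006]]
    - [100,[0.373,-0.647,-0.1],[0,0,0.006]]
    - [100,[0.373,-0.647,-0.35],[0,0,0.006]]
    - [100,[0.373,-0.647,-0.587],[0,0,0.006]]
    - [100,[0.373,-0.647,-0.587],[0,0,0.006]]
    - [100,[0.373,-0.647,-0.587],[0,0,0.006]]

```text
clock: 25.95
tcp_pos: [0.6134, -0.2713, 0.1503]
orientation: [0.639, 0.769, 0.004, -0.003]
wrist_force: [-0.5, -0.1, 0.3]
gripper_width: 0.0853
```

>>> servo_tool:
  series:
    - [100,[0,-0.022,-0.15],[0,0,0]]
    - [100,[0,-0.022,-0.35],[0,0,0]]
    - [100,[0,-0.022,-0.52],[0,0,0]]
    - [100,[0,-0.022,-0.63],[0,0,0]]
    - [100,[0,-0.022,-0.66],[0,0,0]]
    - [100,[0,-0.022,-0.66],[0,0,0]]
    - [100,[0,-0.022,-0.66],[0,0,0]]

```text
clock: 26.65
tcp_pos: [0.6148, -0.2748, 0.0538]
orientation: [0.639, 0.769, 0.004, -0.001]
wrist_force: [-0.5, -0.4, 0.7]
gripper_width: 0.0855
```

>>> servo_tool:
  series:
    - [90,[0,0,0],[0,0,0]]
    - [82,[0,0,0],[0,0,0]]
    - [78,[0,0,0],[0,0,0]]
    - [74,[0,0,0],[0,0,0]]
    - [60,[0,0,0],[0,0,0]]
    - [60,[0,0,0],[0,0,0]]
    - [60,[0,0,0],[0,0,0]]
    - [60,[0,0,0],[0,0,0]]
  force: 30

```text
clock: 27.45
tcp_pos: [0.615, -0.275, 0.0545]
orientation: [0.639, 0.769, 0.004, -0.001]
wrist_force: [-0.8, -0.2, 5.0]
gripper_width: 0.0631
```

>>> servo_tool:
  series:
    - [60,[0,0,0.05],[0,0,0]]
    - [60,[0,0,0.15],[0,0,0]]
    - [60,[0,0,0.27],[0,0,0]]
    - [60,[0,0,0.4],[0,0,0]]
    - [60,[0,0,0.53],[0,0,0]]
    - [60,[0,0,0.66],[0,0,0]]
    - [60,[-0.03,0.08,0.79],[0,0,0]]
    - [60,[-0.08,0.2,0.92],[0,0,0]]
    - [60,[-0.14,0.35,1],[0,0,0]]
    - [60,[-0.2,0.5,1],[0,0,0]]
    - [60,[-0.24,0.58,1],[0,0,0]]
    - [60,[-0.24,0.58,1],[0,0,0]]

```text
clock: 28.65
tcp_pos: [0.578, -0.1861, 0.205]
orientation: [0.638, 0.77, 0.004, -0.001]
wrist_force: [0.6, -0.3, -1.9]
gripper_width: 0.063
```

>>> servo_tool:
  series:
    - [60,[-0.02,0.07,0.05],[0,0,0]]
    - [60,[-0.06,0.2,0.1],[0,0,0]]
    - [60,[-0.1,0.35,0.15],[0,0,0]]
    - [60,[-0.14,0.5,0.15],[0,0,0]]
    - [60,[-0.18,0.65,0.15],[0,0,0]]
    - [60,[-0.22,0.8,0.15],[0,0,0]]
    - [60,[-0.25,0.93,0.15],[0,0,0]]
    - [60,[-0.27,1,0.15],[0,0,0]]
    - [60,[-0.27,1,0.15],[0,0,0]]

```text
clock: 29.55
tcp_pos: [0.5372, -0.0348, 0.2281]
orientation: [0.637, 0.771, 0.004, -0.001]
wrist_force: [0.6, -1.2, -1.3]
gripper_width: 0.063
```

>>> servo_tool:
  series:
    - [60,[-0.02,0.07,0],[0,0,0]]
    - [60,[-0.06,0.2,0],[0,0,0]]
    - [60,[-0.1,0.35,0],[0,0,0]]
    - [60,[-0.14,0.5,0],[0,0,0]]
    - [60,[-0.18,0.65,0],[0,0,0]]
    - [60,[-0.22,0.8,0],[0,0,0]]
    - [60,[-0.25,0.93,0],[0,0,0]]
    - [60,[-0.27,1,0],[0,0,0]]
    - [60,[-0.27,1,0],[0,0,0]]

```text
clock: 30.45
tcp_pos: [0.4965, 0.1159, 0.2281]
orientation: [0.637, 0.771, 0.004, -0.001]
wrist_force: [-0.8, -0.1, -1.6]
gripper_width: 0.0631
```

>>> servo_tool:
  series:
    - [60,[-0.02,0.07,0],[0,0,0]]
    - [60,[-0.04,0.2,0],[0,0,0]]
    - [60,[-0.06,0.35,0],[0,0,0]]
    - [60,[-0.08,0.5,0],[0,0,0]]
    - [60,[-0.1,0.65,0],[0,0,0]]
    - [60,[-0.12,0.8,-0.05],[0,0,0]]
    - [60,[-0.14,0.93,-0.15],[0,0,0]]
    - [60,[-0.15,1,-0.3],[0,0,0]]
    - [60,[-0.15,1,-0.45],[0,0,0]]
    - [60,[-0.15,1,-0.6],[0,0,0]]
    - [60,[-0.15,1,-0.65],[0,0,0]]
    - [60,[-0.15,1,-0.65],[0,0,0]]

```text
clock: 31.65
tcp_pos: [0.4735, 0.2653, 0.1296]
orientation: [0.637, 0.771, 0.003, -0.001]
wrist_force: [0.4, -0.0, -0.8]
gripper_width: 0.0627
```

>>> servo_tool:
  series:
    - [60,[0.002,0.06,0],[0,0,0]]
    - [60,[0.002,0.12,0],[0,0,0]]
    - [60,[0.002,0.137,-0.08],[0,0,0]]
    - [60,[0.002,0.137,-0.18],[0,0,0]]
    - [60,[0.002,0.137,-0.28],[0,0,0]]
    - [60,[0.002,0.137,-0.38],[0,0,0]]
    - [60,[0.002,0.137,-0.46],[0,0,0]]
    - [60,[0.002,0.137,-0.504],[0,0,0]]
    - [60,[0.002,0.137,-0.504],[0,0,0]]
    - [60,[0.002,0.137,-0.504],[0,0,0]]

```text
clock: 32.65
tcp_pos: [0.4741, 0.2861, 0.0544]
orientation: [0.637, 0.771, 0.003, -0.001]
wrist_force: [-0.4, -0.8, -1.7]
gripper_width: 0.0629
```

>>> servo_tool:
  series:
    - [60,[0,0,-0.008],[0,0,0]]
    - [60,[0,0,-0.014],[0,0,0]]
    - [60,[0,0,-0.019],[0,0,0]]
    - [60,[0,0,-0.023],[0,0,0]]
    - [60,[0,0,-0.026],[0,0,0]]
    - [60,[0,0,-0.026],[0,0,0]]
    - [60,[0,0,-0.026],[0,0,0]]

```text
clock: 33.35
tcp_pos: [0.4741, 0.2861, 0.0505]
orientation: [0.637, 0.771, 0.003, -0.001]
wrist_force: [-0.4, 0.3, -1.3]
gripper_width: 0.0628
```

>>> servo_tool:
  series:
    - [60,[0,0,-0.004],[0,0,0]]
    - [60,[0,0,-0.008],[0,0,0]]
    - [60,[0,0,-0.008],[0,0,0]]

```text
clock: 33.65
tcp_pos: [0.4741, 0.2861, 0.0505]
orientation: [0.637, 0.771, 0.004, -0.001]
wrist_force: [-2.8, -2.4, 7.4]
gripper_width: 0.0628
```

Contact. Release, rise and move away for the final check.

>>> servo_tool:
  series:
    - [78,[0,0,0],[0,0,0]]
    - [82,[0,0,0],[0,0,0]]
    - [90,[0,0,0],[0,0,0]]
    - [100,[0,0,0],[0,0,0]]
    - [100,[0,0,0],[0,0,0]]
    - [100,[0,0,0.1],[0,0,0]]
    - [100,[0,0,0.3],[0,0,0]]
    - [100,[0,0,0.6],[0,0,0]]
    - [100,[0,0,0.9],[0,0,0]]
    - [100,[0,0,1],[0,0,0]]
    - [100,[0,0,1],[0,0,0]]

```text
clock: 34.75
tcp_pos: [0.4754, 0.2869, 0.2036]
orientation: [0.637, 0.771, 0.006, -0.0]
wrist_force: [-0.2, -1.0, -0.1]
gripper_width: 0.0853
```

>>> servo_tool:
  series:
    - [100,[-0.1,0.05,0.2],[0,0,0]]
    - [100,[-0.3,0.1,0.3],[0,0,0]]
    - [100,[-0.6,0.1,0.3],[0,0,0]]
    - [100,[-0.9,0.1,0.3],[0,0,0]]
    - [100,[-1,0.1,0.3],[0,0,0]]
    - [100,[-1,0.1,0.3],[0,0,0]]
    - [100,[-1,0.1,0.3],[0,0,0]]

```text
clock: 35.45
tcp_pos: [0.3258, 0.302, 0.2479]
orientation: [0.637, 0.771, 0.006, 0.0]
wrist_force: [0.0, -0.1, 0.8]
gripper_width: 0.0858
```

```bash
python3 - <<'E'
from h import *
t=snap('top','t9.png')['image']; b=snap('scene','s9.png')['image']
A=cv2.resize(t[155:315,100:400],(800,427),interpolation=cv2.INTER_CUBIC)
cv2.imwrite('pics/c9.png',A); cv2.imwrite('pics/c9s.png',b)
# bystander shift: correlate patches old vs new
for n,o,i,ps in(('top','top1',t,dict(pot=(363,145),jar=(244,303),tin=(454,291),trivet=(420,199))),('scene','scene1',b,dict(pot=(256,310),jar=(351,190),tin=(170,220)))):
    O=cv2.imread(f'pics/{o}.png')
    for k,(u,v) in ps.items():
        m=cv2.matchTemplate(i[v-32:v+32,u-32:u+32],O[v-22:v+22,u-22:u+22],cv2.TM_CCOEFF_NORMED);_,s,_,l=cv2.minMaxLoc(m);print(n,k,l[0]-10,l[1]-10,round(s,2))
E
```

```text
top pot 0 0 1.0
top jar 0 0 1.0
top tin 0 0 1.0
top trivet 0 0 1.0
scene pot 0 0 1.0
scene jar 0 0 1.0
scene tin 0 0 1.0
```

View pics/c9.png

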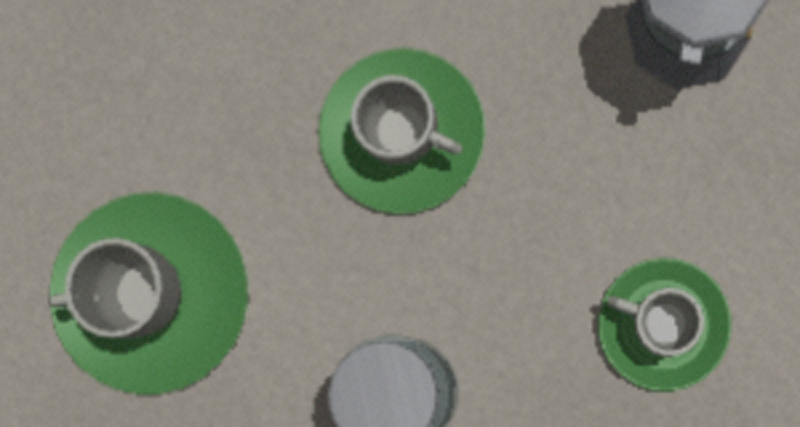

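View pics/c9s.png

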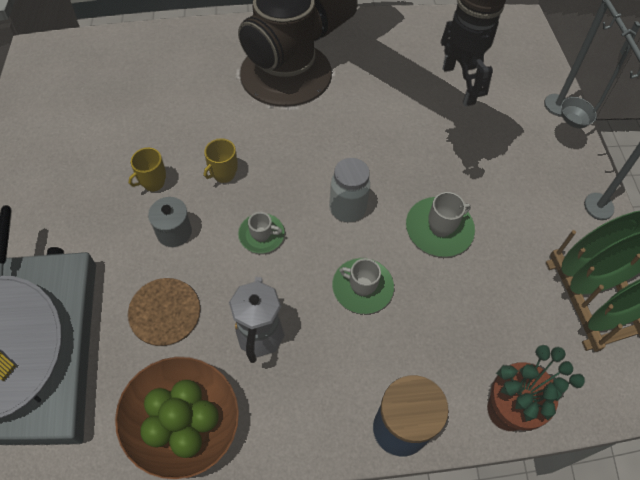

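The final pictures show all three cups upright on their own saucers. The large rim is at (114,288) in the crop against (116,289) predicted for a centred cup, and the medium and small are unchanged. The trivet is bare, and the pot, jar and tin have a shift of 0 px. Handing in.

```bash
python3 -c "
from workcell import job
print(job.hand_in())"
```

```text
the job is handed in; nothing more can be done
None
```

The three white cups now stand upright on their own saucers, and I handed the job in at about 35.5 s on the robot's clock. I parked the large cup on the trivet, moved small to small and medium to medium, then moved the large cup from the trivet to the large saucer. Each cup was lowered until it touched (5–7 N) before I let go.

**Last checks:**
- **Centring:** by eye in the top view, each cup is within about 1 mm of its saucer's centre, allowing for parallax. The wrist camera put the small cup about 2 mm off centre, which is within its calibration error.
- **Other things:** the coffee pot, jar, sugar tin and trivet show no shift (0 px) against the first pictures. The saucers look unmoved, and I did not touch the yellow mugs.
- **Disagreement:** at the first grip, the jaws put the large cup at x = 0.460, while the cameras had read 0.456–0.459. It did not affect the result.

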